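# Call the mechanic and point out the failed injector

### The arm

A 6-joint arm with a two-finger parallel gripper is mounted at the origin on the work surface. World frame = base frame: x ahead of the robot, y to its left, z up, the work surface at z = 0. Lengths are in m, angles in rad, forces in N, time in s.
With the tool pointing down it reaches from about 0.25 to 0.775 m from the base axis. Payload 4 kg.
Tool frame: the origin (TCP) lies between the finger pads; the fingertips stand 25 mm ahead of it and the grasp point (between the pads) lies 6 mm ahead of it (robot.tip_reach is the z of the fingertips in the tool frame, in m); z points along the fingers, y is the line along which they close (so a half turn about z gives the same grasp; the last joint's range is limited). The gripper opens to 94 mm and grips with 3 to 60 N. Pads are 16 mm wide; open, the fingers measure 119 mm over their backs; the gripper's body (75 mm by 177 mm) begins 78 mm behind the grasp point.
Start: joints at [1.156, 0.087, 1.371, -0, 1.684, -0.103], TCP at [0.169, 0.523, 0.231] pointing down, gripper open.
Joint ranges: [-3.1, 3.1], [-0.76, 2.03], [0.27, 2.55], [-1.08, 4.22], [0.17, 2.65], [-2.57, 2.57]. Speed limits (rad/s): [2.79, 2.79, 3.14, 3.14, 3.14, 3.14].

### API

Orientations are given as [roll, pitch, yaw] about the fixed x, y, z axes, in that order (R = Rz(yaw) Ry(pitch) Rx(roll)).
In Python, from bench import robot gives the robot as it stands. The module is installed in compiled form; this text tells all that it offers.
- The arm moves only by the shell command python3 -m handwheel 'ROWS'. ROWS is JSON, a list of rows, each a list of 3 entries, a list of its own where there are three numbers: the turn, a rotation vector about the world's x, y, z in units of 90 degrees (1.0 is 90 degrees), then the shift along the world's x, y, z in units of 0.05 m (1.0 is 0.05 m), then the closure, from 0 (fully open) to 1 (shut). A call has 1 to 5 rows; each row shifts and turns the commanded pose from where the row before left it; what a row does not reach is not made up. A row lasts 1/10 s, in which the tool goes at most 50 mm and 8.59 degrees, less where a joint would pass 70% of its speed; a pose out of reach is approached as far as the arm can. A call with a number of a shift or a turn outside -1 to 1 is refused whole. A call with a gripper value outside its range is refused whole. The fingers move at their own pace and stop on an object; the grip force is fixed at half the most. Time passes only in rows, so rows that do not move let the fingers close. It gives the time, the measured TCP pose, the force, the opening and the grip force at its end, in the units of the state.
- robot.get_obs(): the state, without advancing time (a new reading comes with each control period).
- robot.snapshot(name): name is "scene" or "top" or "wrist"; returns (picture, depth): 480x640x3 uint8, red, green, blue; 480x640 float32, m along the optical axis (not along the pixel's ray), 0 where there is no reading.
- robot.calibration(name): a dict with "mtx" (3x3 intrinsics, pixels), "extrinsics" (4x4, takes a point from camera to world coordinates); the wrist camera has in their place "hand_eye" (4x4, takes a point from camera to tool coordinates, whose origin is the TCP and whose axes are the flange's). Camera axes: x right, y down, z forward; pixel columns grow to the right and rows downward; lengths in m; the calibration is good to about 2 mm. A picture is of the moment at which its call begins: read the wrist's pose just before it. calibration takes no time and is no camera call.
- robot.close_job(): hands the job in; it is judged then, once.
Trained networks look in the newest picture that a camera, given by its name, has taken for a name from the list of things; names that differ only in an ending like _2 or _b are one class to them, and where a whole thing is asked for, a point or a joint stands for the part that bears it (a point fixed in the world has none). Each returns a list of dicts, best first, with "p" (0 to 1); they miss things now and then, are a little off and sometimes report something else, mostly with a low value. They report only what shows in the picture. A call takes as long as a camera call. They do not tell look-alikes from the thing itself.
- robot.boxes_of(query, camera): "bbox" ([left, top, right, bottom] in pixels, round what is visible of it).
The state is a dict: "time": time; "joint_positions": joint angles; "qvel": joint speeds; "joint_torque": joint torques, N m; "tool_pos": TCP position; "ee_rot": TCP orientation; "wrist_force": force on the tool from outside, world axes, zero at the start; "wrist_torque": the same for the moment, N m; "width": finger opening in m; "finger_force": force on a finger pad.
Only numpy, scipy, OpenCV 4.12 (cv2) and the standard library are available. Lean on these libraries where they do the work, as an engineer would, in place of code of your own. Each camera call takes 0.05 s, during which the arm holds its last target. There are 200 camera calls.

### The job

The red-capped injector has failed its test, so show the mechanic where it has to go: press the green button on the call box right down and let it spring back, then point down at the red-capped injector with your fingertips a few centimetres above the middle of its cap and stay there for a good two seconds. Then point down at the steel bowl, fingertips a few centimetres above the middle of its rim, and finish while still pointing there. Do not touch or move the injectors, their rack, the bowl or the orange tray.

Things in the scene. Friction and masses are not known exactly. Their poses are not given: they have to be found in the camera images.
- call_button_top (a point): Centre of the top face of the green push button, 36 mm across, in a black housing on the grey call box; z up. It goes straight down 6 mm against a spring that takes about 5 N when fully down, and springs back.
- call_button (a joint): Travel of the green button in m: 0 is up, 0.006 is fully pressed.
- call_box: Grey box 85 x 85 x 50 mm fixed to the bench, nearest the robot, with the button in the middle of its top. Origin at the centre of its underside.
- rack: Aluminium block fixed to the bench, 50 mm (x) by 210 mm (y) by 60 mm high, with four sockets in a row along its y axis at -75, -25, 25 and 75 mm from the middle, each 50 mm deep. Origin at the centre of its underside. All four injectors stand in it, their caps reaching 167 mm above the bench.
- injector_red: Diesel injector with a red cap, standing upright and loose in one socket of the rack; which socket changes. Steel rod 20 mm across with a 25 mm nut, a small brass stub (19 mm out from its axis) and a red plastic cap 25 mm across and 27 mm tall on top; 157 mm long. Origin at the centre of its foot, 10 mm above the bench; z up its length. About 0.4 kg.
- injector_yellow: Diesel injector with a yellow cap, standing upright and loose in one socket of the rack; which socket changes. Steel rod 20 mm across with a 25 mm nut, a small brass stub (19 mm out from its axis) and a yellow plastic cap 25 mm across and 27 mm tall on top; 157 mm long. Origin at the centre of its foot, 10 mm above the bench; z up its length. About 0.4 kg.
- injector_blue: Diesel injector with a blue cap, standing upright and loose in one socket of the rack; which socket changes. Steel rod 20 mm across with a 25 mm nut, a small brass stub (19 mm out from its axis) and a blue plastic cap 25 mm across and 27 mm tall on top; 157 mm long. Origin at the centre of its foot, 10 mm above the bench; z up its length. About 0.4 kg.
- injector_white: Diesel injector with a white cap, standing upright and loose in one socket of the rack; which socket changes. Steel rod 20 mm across with a 25 mm nut, a small brass stub (19 mm out from its axis) and a white plastic cap 25 mm across and 27 mm tall on top; 157 mm long. Origin at the centre of its foot, 10 mm above the bench; z up its length. About 0.4 kg.
- injector_red_top (a point): Centre of the flat top of the red cap, 167 mm above the bench; z up.
- injector_yellow_top (a point): Centre of the flat top of the yellow cap, 167 mm above the bench; z up.
- injector_blue_top (a point): Centre of the flat top of the blue cap, 167 mm above the bench; z up.
- injector_white_top (a point): Centre of the flat top of the white cap, 167 mm above the bench; z up.
- bowl_rim (a point): Centre of the mouth of the bowl, level with its rim, 55 mm above the bench; z up.
- bowl: Round steel reject bowl, 170 mm across the rim and 55 mm high, loose on the bench on one side of the rack (left or right), with a few worn nozzles on its floor. Origin at the centre of its underside.
- tray: Orange rectangular parts tray, 150 (x) x 120 (y) x 45 mm high, loose on the bench on the side opposite the bowl, with brass rings in it. Origin at the centre of its underside. Not to be touched.
There are look-alikes about, which are no part of the job. Leave any purple or turquoise look-alike of the injector_yellow alone. Several things have the shape of the call_box; the one meant has the colours described above.

How it is judged:
On the way, in this order (a step that is already met when the one before it is completed fails the run):
1. the green button is pressed right down by the robot (value of joint call_button above 0.0045 m and contact force between any of the fingers, the arm and call_button above 1 N), for 0.05 s.
2. the button is up again (value of joint call_button below 0.0015 m), for 0.1 s.
3. the fingertips stay just above the red cap for two seconds (horizontal distance between the grasp point and injector_red_top below 0.02 m and z of the grasp point in the frame of injector_red_top between 0.02 and 0.085 m), for 2 s.
At the end, for the whole second after the job is handed in: The grasp point is within 40 mm of the bowl's middle, seen from above, and 12 to 100 mm above its rim; all injectors stand upright in their sockets (tilt under 0.12 rad, caps moved under 12 mm); bowl and tray moved under 10 mm; the button is up (horizontal distance between the grasp point and bowl_rim below 0.04 m and z of the grasp point in the frame of bowl_rim between 0.012 and 0.1 m and distance of each of injector_red_top, injector_yellow_top, injector_blue_top, injector_white_top from where it was at the start of the episode below 0.012 m and angle between each of injector_red, injector_yellow, injector_blue, injector_white's own z axis and vertical below 0.12 rad and distance of each of bowl, tray from where it was at the start of the episode below 0.01 m and value of joint call_button below 0.0015 m); the robot touches nothing.
It fails at once if the robot touches an injector (contact force between any of the fingers, the arm and injector_red above 0.5 N or contact force between any of the fingers, the arm and injector_yellow above 0.5 N or contact force between any of the fingers, the arm and injector_blue above 0.5 N or contact force between any of the fingers, the arm and injector_white above 0.5 N).
It fails at once if the robot touches the rack (contact force between any of the fingers, the arm and rack above 0.5 N).
It fails at once if the robot touches the bowl (contact force between any of the fingers, the arm and bowl above 0.5 N).
It fails at once if the robot touches the tray (contact force between any of the fingers, the arm and tray above 0.5 N).
It fails at once if an injector is lifted, carried or shifted, or the bowl or tray is moved (distance of any of injector_red_top, injector_yellow_top, injector_blue_top, injector_white_top from where it was at the start of the episode above 0.012 m or distance of any of bowl, tray from where it was at the start of the episode above 0.01 m).
It also fails if it takes over 45 s, if anything falls off the work surface, if the arm or the gripper's body presses on something with over 40 N, if the wrist force passes 120 N, or if a joint passes its speed limit or range.

## Working session

There is one attempt and no reset: what is moved stays moved. The work goes in short steps, Python scripts to look and compute and a shell command to move; the robot and the scene stay as the last step left them, time stands still between calls to the robot, and variables do not carry over. Pictures are saved under pics/ and viewed, at most 10 in all, crops included, and the job is handed in when it is done.

```bash
mkdir -p pics; cat > h.py <<'E'
import numpy as np, cv2
from bench import robot
def world(cam, dep, box=None, mask=None):
    c=robot.calibration(cam); K=np.array(c["mtx"]); T=np.array(c["extrinsics"])
    v,u=np.nonzero((dep>0) if mask is None else (mask&(dep>0)))
    z=dep[v,u]; P=np.c_[(u-K[0,2])/K[0,0]*z,(v-K[1,2])/K[1,1]*z,z]
    return P@T[:3,:3].T+T[:3,3],u,v
E
python3 - <<'E'
from h import *
for n in ("scene","top"):
    p,d=robot.snapshot(n); cv2.imwrite(f"pics/{n}.png",p[:,:,::-1]); np.savez(f"{n}.npz",p=p,d=d)
    for q in ("call_box","injector_red","bowl","tray","rack"):
        print(n,q,[(np.round(b["bbox"]).tolist(),round(b["p"],2)) for b in robot.boxes_of(q,n)][:7])
o=robot.get_obs(); print(o["time"],o["tool_pos"],o["ee_rot"],o["width"],robot.tip_reach)
E
```

```text
scene call_box [([405.0, 236.0, 465.0, 286.0], 0.82), ([325.0, 252.0, 379.0, 301.0], 0.77), ([341.0, 253.0, 360.0, 268.0], 0.46)]
scene injector_red [([304.0, 265.0, 320.0, 324.0], 0.31)]
scene bowl [([201.0, 193.0, 272.0, 243.0], 0.64)]
scene tray [([428.0, 304.0, 513.0, 405.0], 0.92)]
scene rack [([217.0, 284.0, 334.0, 359.0], 0.63), ([322.0, 249.0, 378.0, 302.0], 0.34)]
top call_box [([278.0, 260.0, 325.0, 302.0], 0.92), ([220.0, 325.0, 274.0, 387.0], 0.91), ([125.0, 222.0, 204.0, 313.0], 0.65)]
top injector_red [([289.0, 271.0, 311.0, 290.0], 0.74), ([346.0, 161.0, 366.0, 188.0], 0.57), ([297.0, 178.0, 312.0, 197.0], 0.5), ([262.0, 172.0, 370.0, 219.0], 0.38), ([125.0, 221.0, 207.0, 314.0], 0.25)]
top bowl [([423.0, 233.0, 506.0, 319.0], 0.61)]
top tray [([126.0, 223.0, 205.0, 314.0], 0.74)]
top rack [([263.0, 172.0, 372.0, 216.0], 0.7)]
0.6 [0.16871405 0.52349866 0.23053535] [ 3.14144311e+00 -2.68506029e-05  2.82978491e+00] 0.09405613236665712 0.025
```

View pics/top.png

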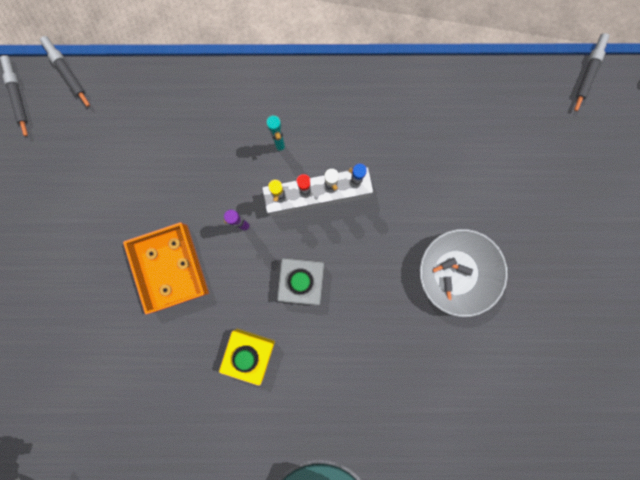

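View pics/scene.png

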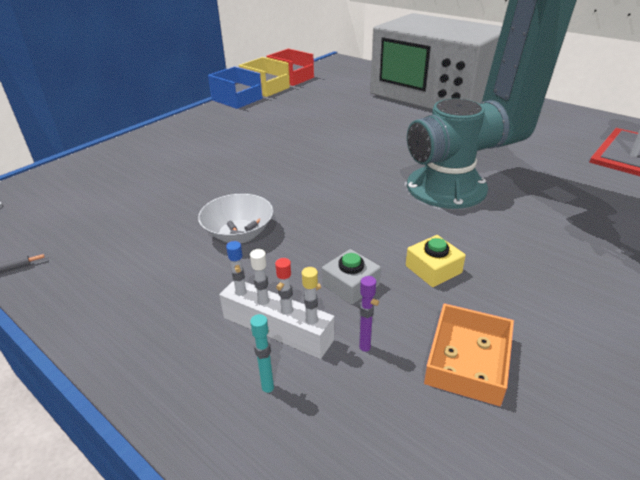

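In the top view, two things could be the call box: the grey one at (301,281) and the yellow one at (245,358). I choose grey, per the description. The caps are yellow (276,188), red (304,183), white (331,177) and blue (359,172), with purple (233,216) and turquoise (274,123) look-alikes. I choose red. The bowl is at (463,274) and the tray at (165,268).

```bash
python3 - <<'E'
from h import *
f=np.load("top.npz"); p,d=f["p"],f["d"]
cv2.imwrite("pics/crop.png",cv2.resize(p[150:320,215:385,::-1],None,fx=3.4,fy=3.4,interpolation=cv2.INTER_CUBIC))
hsv=cv2.cvtColor(p,cv2.COLOR_RGB2HSV); H,S,V=cv2.split(hsv)
def rep(name,box,cm,zlo,zhi):
    m=np.zeros(d.shape,bool); l,t,r,b=box; m[t:b,l:r]=1; m&=cm
    P,u,v=world("top",d,mask=m); k=(P[:,2]>zlo)&(P[:,2]<zhi); P=P[k]
    c,rad=cv2.minEnclosingCircle(P[:,:2].astype(np.float32))
    print(name,len(P),"mean",P.mean(0).round(4),"minc",np.round(c,4),round(rad,4),"z",np.percentile(P[:,2],[5,50,95]).round(4))
one=np.ones(d.shape,bool)
sat=(S>120)
rep("green",(278,260,326,304),sat&(H>40)&(H<90),.03,.1)
rep("box",(270,255,332,310),one,.043,.056)
rep("red",(292,170,316,200),sat&((H<8)|(H>172)),.16,.175)
rep("yel",(265,178,290,205),sat&(H>20)&(H<35),.16,.175)
rep("blue",(348,160,370,190),sat&(H>100)&(H<125),.16,.175)
rep("bowl",(415,225,515,325),one,.047,.062)
rep("purple",(222,205,255,235),sat&(H>125)&(H<160),.05,.25)
E
```

```text
green 300 mean [0.4668 0.0357 0.0706] minc [0.4666 0.0362] 0.0189 z [0.0621 0.0714 0.0742]
box 1309 mean [0.4665 0.0353 0.0496] minc [0.4663 0.0355] 0.0572 z [0.0465 0.0497 0.0525]
red 154 mean [0.6405 0.0262 0.1667] minc [0.641 0.026] 0.0124 z [0.1641 0.1668 0.1691]
yel 157 mean [0.6312 0.075  0.1665] minc [0.6314 0.0755] 0.0125 z [0.163  0.1668 0.169 ]
blue 154 mean [ 0.6595 -0.071   0.1667] minc [ 0.6596 -0.0716] 0.0123 z [0.164  0.1668 0.169 ]
bowl 1001 mean [ 0.4818 -0.2948  0.0521] minc [ 0.4828 -0.2832] 0.0851 z [0.0476 0.0523 0.0565]
purple 187 mean [0.5802 0.1512 0.1473] minc [0.5808 0.1531] 0.0122 z [0.0648 0.1562 0.1589]
```

View pics/crop.png

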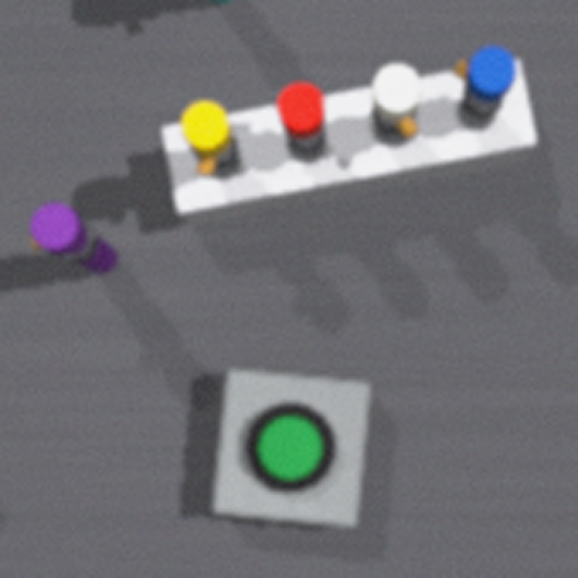

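The crop confirms the grey box with the green button and the red cap second from the left. The measured heights and radii match the given sizes. Targets are button (0.467, 0.036, 0.072), red cap (0.641, 0.026, 0.167) and bowl (0.483, -0.283, 0.055).

```bash
R='[[0,0,0],[0.4,-0.65,0],1]'
python3 -m handwheel '[[[0,0,0],[0.4,-0.65,0],1],[[0,0,0],[0.4,-0.65,0],1],[[0,0,0],[0.4,-0.65,0],1],[[0,0,0],[0.4,-0.65,0],1],[[0,0,0],[0.4,-0.65,0],1]]'
python3 -m handwheel '[[[0,0,0],[0.4,-0.65,0],1],[[0,0,0],[0.4,-0.65,0],1],[[0,0,0],[0.4,-0.65,0],1],[[0,0,0],[0.4,-0.65,0],1],[[0,0,0],[0.4,-0.65,0],1]]'
python3 -m handwheel '[[[0,0,0],[0.4,-0.65,0],1],[[0,0,0],[0.4,-0.65,0],1],[[0,0,0],[0.4,-0.65,0],1],[[0,0,0],[0.4,-0.65,0],1],[[0,0,0],[0,0,0],1]]'
```

```text
time: 1.1
tool_pos: [0.2693, 0.3597, 0.2307]
ee_rot: [3.141, 0.0, 2.83]
wrist_force: [-0.1, -0.1, -0.4]
width: 0.0573
finger_force: 0.0
time: 1.6
tool_pos: [0.3693, 0.1971, 0.2308]
ee_rot: [3.141, 0.001, 2.83]
wrist_force: [0.8, 0.5, -0.1]
width: 0.0174
finger_force: 0.0
time: 2.1
tool_pos: [0.4503, 0.0651, 0.2302]
ee_rot: [-3.14, 0.001, 2.824]
wrist_force: [0.3, 0.2, -0.6]
width: 0.0001
finger_force: 0.0
```

```bash
python3 -m handwheel '[[[0,0,0],[0.34,-0.58,0],1],[[0,0,0],[0,0,-0.6],1],[[0,0,0],[0,0,-0.6],1],[[0,0,0],[0,0,-0.6],1],[[0,0,0],[0,0,-0.5],1]]'
python3 -m handwheel '[[[0,0,0],[0,0,0],1],[[0,0,0],[0,0,0],1]]'
python3 - <<'E'
from h import *
p,d=robot.snapshot("scene"); cv2.imwrite("pics/s2.png",cv2.resize(p[160:340,240:480,::-1],None,fx=3,fy=3))
E
```

```text
time: 2.6
tool_pos: [0.4648, 0.0404, 0.114]
ee_rot: [3.141, -0.001, 2.83]
wrist_force: [-0.1, 0.1, 0.1]
width: 0.0007
finger_force: 0.0
time: 2.8
tool_pos: [0.4656, 0.0401, 0.1159]
ee_rot: [3.141, -0.0, 2.831]
wrist_force: [-0.5, -0.1, 0.1]
width: 0.0007
finger_force: 0.0
```

View pics/s2.png

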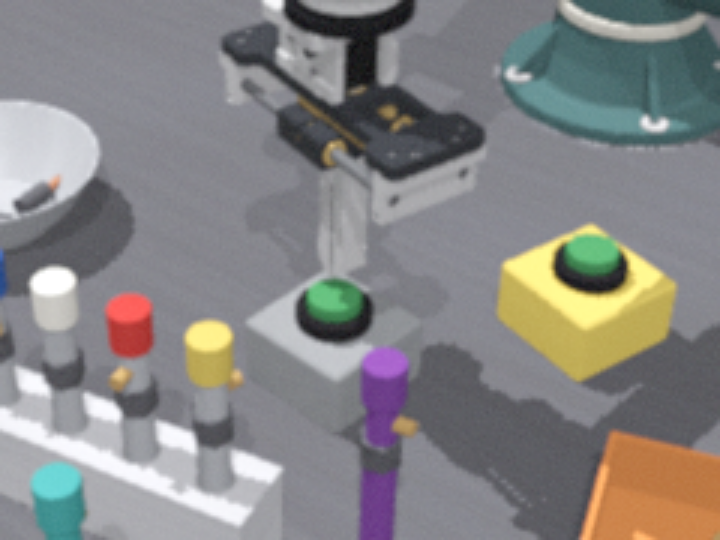

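The crop shows the closed fingertips at (340,270), directly over the green button at (335,297). All the caps are well clear. Now I'll press in small steps.

```bash
python3 -m handwheel '[[[0,0,0],[0.02,-0.08,-0.2],1],[[0,0,0],[0,0,-0.1],1],[[0,0,0],[0,0,-0.06],1],[[0,0,0],[0,0,-0.04],1],[[0,0,0],[0,0,0],1]]'
python3 -m handwheel '[[[0,0,0],[0,0,-0.04],1],[[0,0,0],[0,0,-0.03],1],[[0,0,0],[0,0,0],1]]'
```

```text
time: 3.35
tool_pos: [0.4667, 0.0354, 0.0957]
ee_rot: [-3.142, 0.0, 2.83]
wrist_force: [-1.6, -0.1, 2.8]
width: 0.0004
finger_force: 1.1
time: 3.65
tool_pos: [0.4668, 0.0354, 0.0923]
ee_rot: [-3.142, 0.0, 2.83]
wrist_force: [-1.3, -0.1, 4.4]
width: 0.0005
finger_force: 2.1
```

```bash
python3 -m handwheel '[[[0,0,0],[0,0,-0.03],1],[[0,0,0],[0,0,-0.02],1],[[0,0,0],[0,0,0],1]]'
```

```text
time: 3.95
tool_pos: [0.4669, 0.0354, 0.0911]
ee_rot: [-3.142, 0.001, 2.83]
wrist_force: [-4.8, -0.2, 10.6]
width: 0.0007
finger_force: 5.4
```

Force has jumped past 5 N, so the button is bottomed. Release and rise.

```bash
python3 -m handwheel '[[[0,0,0],[0,0,0],1],[[0,0,0],[0,0,0.3],1],[[0,0,0],[0,0,0.6],1],[[0,0,0],[0,0,0.6],1],[[0,0,0],[0,0,0.6],1]]'
python3 -m handwheel '[[[0,0,0],[0,0,0.6],1],[[0,0,0],[0,0,0.3],1],[[0,0,0],[0,0,0],1],[[0,0,0],[0,0,0],1]]'
```

```text
time: 4.45
tool_pos: [0.4666, 0.0357, 0.1947]
ee_rot: [3.141, -0.001, 2.83]
wrist_force: [-0.3, -0.6, -0.7]
width: 0.0002
finger_force: 0.0
time: 4.85
tool_pos: [0.4664, 0.0355, 0.2381]
ee_rot: [-3.141, -0.002, 2.83]
wrist_force: [-0.6, -0.5, -0.7]
width: 0.0001
finger_force: 0.0
```

```bash
python3 -m handwheel '[[[0,0,0],[0.58,-0.03,0],1],[[0,0,0],[0.58,-0.03,0],1],[[0,0,0],[0.58,-0.03,0],1],[[0,0,0],[0.58,-0.03,0],1],[[0,0,0],[0.58,-0.03,0],1]]'
python3 -m handwheel '[[[0,0,0],[0.58,-0.03,-0.1],1],[[0,0,0],[0,0,0],1],[[0,0,0],[0,0,0],1]]'
python3 - <<'E'
from h import *
p,d=robot.snapshot("scene"); cv2.imwrite("pics/s3.png",cv2.resize(p[160:340,180:420,::-1],None,fx=3,fy=3))
E
```

```text
time: 5.35
tool_pos: [0.6119, 0.028, 0.2361]
ee_rot: [-3.14, -0.005, 2.83]
wrist_force: [0.1, 0.3, 0.8]
width: 0.0003
finger_force: 0.0
time: 5.65
tool_pos: [0.6398, 0.0265, 0.231]
ee_rot: [-3.14, -0.006, 2.83]
wrist_force: [-0.6, 0.5, 0.2]
width: 0.0006
finger_force: 0.0
```

View pics/s3.png

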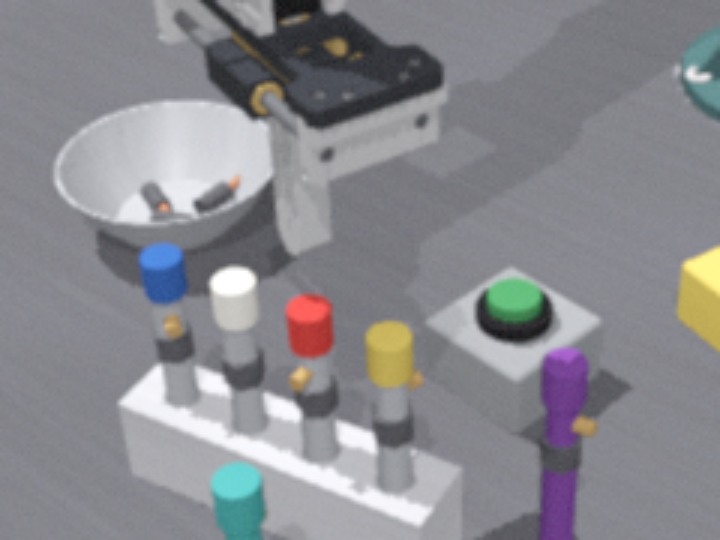

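The fingertips at (305,248) are just above the red cap at (309,310), and the button is up again. Now hold for 2.5 s.

```bash
python3 -m handwheel '[[[0,0,0],[0,0,0],1],[[0,0,0],[0,0,0],1],[[0,0,0],[0,0,0],1],[[0,0,0],[0,0,0],1],[[0,0,0],[0,0,0],1]]' >/dev/null
python3 -m handwheel '[[[0,0,0],[0,0,0],1],[[0,0,0],[0,0,0],1],[[0,0,0],[0,0,0],1],[[0,0,0],[0,0,0],1],[[0,0,0],[0,0,0],1]]' >/dev/null
python3 -m handwheel '[[[0,0,0],[0,0,0],1],[[0,0,0],[0,0,0],1],[[0,0,0],[0,0,0],1],[[0,0,0],[0,0,0],1],[[0,0,0],[0,0,0],1]]' >/dev/null
python3 -m handwheel '[[[0,0,0],[0,0,0],1],[[0,0,0],[0,0,0],1],[[0,0,0],[0,0,0],1],[[0,0,0],[0,0,0],1],[[0,0,0],[0,0,0],1]]' >/dev/null
python3 -m handwheel '[[[0,0,0],[0,0,0],1],[[0,0,0],[0,0,0],1],[[0,0,0],[0,0,0],1],[[0,0,0],[0,0,0],1],[[0,0,0],[0,0,0],1]]'
```

```text
time: 8.2
tool_pos: [0.6407, 0.0265, 0.2345]
ee_rot: [3.141, 0.0, 2.83]
wrist_force: [-0.0, 0.2, 1.0]
width: 0.0002
finger_force: 0.0
```

```bash
python3 -m handwheel '[[[0,0,0],[-0.35,-0.69,0],1],[[0,0,0],[-0.35,-0.69,0],1],[[0,0,0],[-0.35,-0.69,0],1],[[0,0,0],[-0.35,-0.69,0],1],[[0,0,0],[-0.35,-0.69,0],1]]'
python3 -m handwheel '[[[0,0,0],[-0.35,-0.69,0],1],[[0,0,0],[-0.35,-0.69,0],1],[[0,0,0],[-0.35,-0.69,0],1],[[0,0,0],[-0.35,-0.69,0],1],[[0,0,0],[0,0,0],1]]'
```

```text
time: 8.7
tool_pos: [0.5524, -0.1472, 0.2346]
ee_rot: [3.142, 0.0, 2.83]
wrist_force: [0.3, -0.6, 0.1]
width: 0.0007
finger_force: 0.0
time: 9.2
tool_pos: [0.4811, -0.2878, 0.2344]
ee_rot: [-3.14, -0.0, 2.824]
wrist_force: [0.1, -0.6, -0.1]
width: 0.0005
finger_force: 0.0
```

```bash
python3 -m handwheel '[[[0,0,0],[0.03,0.08,-0.5],1],[[0,0,0],[0,0,-0.5],1],[[0,0,0],[0,0,-0.5],1],[[0,0,0],[0,0,-0.4],1],[[0,0,0],[0,0,-0.2],1]]'
python3 -m handwheel '[[[0,0,0],[0,0,0],1],[[0,0,0],[0,0,0],1],[[0,0,0],[0,0,0],1],[[0,0,0],[0,0,0],1],[[0,0,0],[0,0,0],1]]'
python3 - <<'E'
from h import *
p,d=robot.snapshot("scene"); cv2.imwrite("pics/s4.png",cv2.resize(p[120:360,140:460,::-1],None,fx=2.4,fy=2.4))
E
```

```text
time: 9.7
tool_pos: [0.4842, -0.2786, 0.1272]
ee_rot: [3.14, -0.003, 2.831]
wrist_force: [0.1, -0.8, 0.3]
width: 0.0002
finger_force: 0.0
time: 10.2
tool_pos: [0.4852, -0.2803, 0.1305]
ee_rot: [-3.141, 0.002, 2.83]
wrist_force: [0.0, 1.2, 0.1]
width: 0.0001
finger_force: 0.0
```

View pics/s4.png

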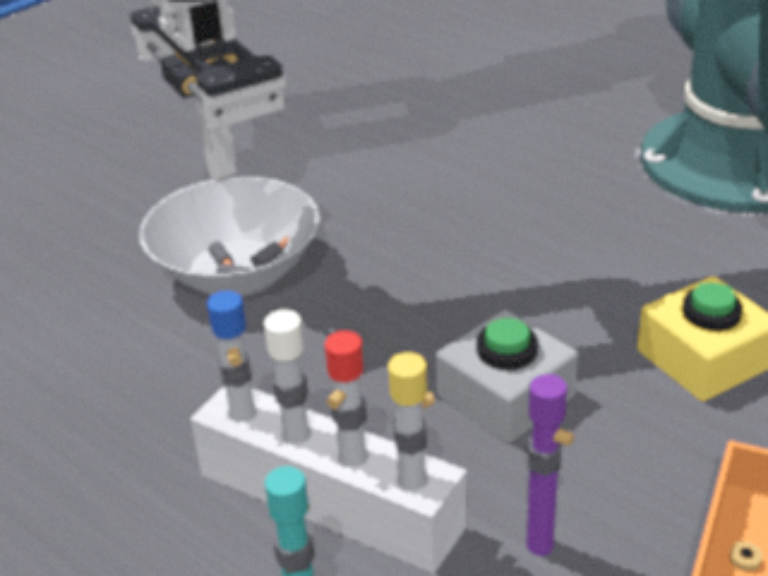

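The fingertips at (220,178) are about 5 cm above the bowl's mouth, whose centre is at (230,232). Everything is undisturbed and the button is up.

```bash
python3 -c "
from bench import robot
print(robot.close_job())"
```

```text
the job is handed in; nothing more can be done
None
```

I pressed the green button down and let it spring back, pointed at the red-capped injector for over 2.5 s, then handed the job in while pointing about 5 cm above the middle of the steel bowl; the pictures and force readings showed nothing else touched or moved, but the hand-in returned no verdict.

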